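# Slate to the serving edge

### The arm

A 6-joint arm with a two-finger parallel gripper is mounted at the origin on the work surface. World frame = base frame: x ahead of the robot, y to its left, z up, the work surface at z = 0. Lengths are in m, angles in degrees, forces in N, time in s.
With the tool pointing down it reaches from about 0.4 to 0.825 m from the base axis. Payload 7 kg.
Tool frame: the origin (TCP) lies on the centre line of the jaws, within the pads' length; the fingertips stand 22 mm ahead of it and the grasp point (between the pads) lies 3 mm ahead of it; z points along the fingers, y is the line along which they close (so a half turn about z gives the same grasp; the last joint's range is limited). The gripper opens to 88 mm and grips with 3 to 60 N. Pads are 19 mm wide; open, the fingers measure 130 mm over their backs; the gripper's body (78 mm by 193 mm) begins 47 mm behind the grasp point.
Start: joints at [-56.144, 20.546, 0.682, 0, -70.136, -16.507], TCP at [0.201, -0.644, 0.249] pointing down, gripper open.
Joint ranges: [-176.03, 176.03], [-82.01, 121.73], [-58.28, 71.71], [-173.87, 95.51], [-174.79, -0.11], [-173.66, 173.66]. Speed limits (degrees/s): [136.94, 136.94, 172.46, 180, 180, 180].

### API

Orientations are given as [roll, pitch, yaw] about the fixed x, y, z axes, in that order (R = Rz(yaw) Ry(pitch) Rx(roll)).
In Python, from plant import get_state, cams, r gives the robot as it stands.
- The arm moves only by the tool apply_moves, never from a script. Its argument "targets" is a list of rows, each an object with "dp": the shift along the world's x, y, z in m, a list of three; "yaw": the turn about the world's z in degrees. In form: [{"dp": [x, y, z], "yaw": yaw}, ...]. A call has 1 to 20 rows; each row is the pose to reach, as a shift and turn from the pose commanded when the call began; what a row does not reach only later rows make up. A row lasts 1/12 s, in which the tool goes at most 41.7 mm and 7.16 degrees, less where a joint would pass 70% of its speed; a pose out of reach is approached as far as the arm can. A call with a gripper value outside its range is refused whole. "grip" is the gripper command: -1 is fully open, 1 is shut, values between are in proportion, set as the call begins (left out, the last holds). The fingers move at their own pace and stop on an object; "squeeze" is the grip in N (left out, the last holds). Time passes only in rows, so rows that repeat a pose let the fingers close. It gives the time, the measured TCP pose, the force, the opening and the grip force at its end, in the units of the state.
- get_state(): the state, without advancing time (a new reading comes with each control period).
- cams.capture(name): name is "side" or "top" or "wrist"; returns a dict with "image" (420x560x3 uint8, red, green, blue), "range_z" (420x560 float32, m along the optical axis (not along the pixel's ray), 0 where there is no reading), "fx", "fy", "cx", "cy" (pixels), "R" (3x3) and "t" (3): a world point X has camera coordinates R X + t; the wrist camera has in their place "T_tool_cam" (4x4, takes a point from camera to tool coordinates, whose origin is the TCP and whose axes are the flange's). Camera axes: x right, y down, z forward; pixel columns grow to the right and rows downward; lengths in m; the calibration is good to about 2 mm. A picture is of the moment at which its call begins: read the wrist's pose just before it.
- r.close_job(): hands the job in; it is judged then, once.
The state is a dict: "time_s": time; "joints": joint angles; "qd": joint speeds; "joint_torque": joint torques, N m; "tcp_pos": TCP position; "eef_rot": TCP orientation; "contact_force": force on the tool from outside, world axes, zero at the start; "moment": the same for the moment, N m; "gripper_width": finger opening in m; "gripper_force": force on a finger pad.
Only numpy, scipy, OpenCV 4.12 (cv2) and the standard library are available. Lean on these libraries where they do the work, as an engineer would, in place of code of your own. Each camera call takes 0.05 s, during which the arm holds its last target. There are 200 camera calls.

### The job

On the wooden serving step, push the red tin aside so that it no longer blocks the dark slate, leaving the tin standing on the step, then push the slate toward the step's metal-trimmed left edge until it overhangs that edge squarely by 40 mm, give or take a centimetre, so that a waiter can pick it up from below. Only push with the fingertips: do not lift either of them and do not let the slate run into the tin. Leave the glasses, bottles and coasters where they are.

Things in the scene. Friction and masses are not known exactly. Their poses are not given: they have to be found in the camera images.
- step: fixed light-wood serving step on the counter, 380 (x) x 440 (y) x 60 mm high, flat level top. Origin at the centre of its underside; its own +y points to the metal-trimmed left edge (robot's left), its top lies at z = 60 mm. It stands in a different place and up to 0.15 rad turned each time
- step_edge (a point): middle of the top of the step's aluminium-trimmed left edge, 220 mm along the step's +y from its origin and 60 mm up; axes as the step's: y points outward over the edge, x along the edge
- slate: loose thin dark-grey slate serving plate, 110 (x) x 130 (y) x 8 mm thick, about 0.3 kg, lying flat on the step behind the tin. Origin at the centre of its underside; its own +y side leads toward the metal-trimmed edge, it starts up to 0.3 rad out of square with the step. It slides under 1 to 4 N
- slate_front (a point): middle of the slate's leading (+y) side, at its underside, 65 mm along the slate's +y from its origin; the overhang is how far it lies beyond step_edge
- tin: loose squat round red tin with a brass-coloured lid, 64 mm diameter, 40 mm high, about 0.16 kg, standing on the step between the slate and the metal-trimmed edge; origin at the centre of its underside. It slides when pushed low and stays upright
- shot_glass: loose small open glass, 40 mm across the rim, 42 mm high, on one rear side of the step; origin at the centre of its underside. Leave it alone
- coasters: loose stack of small round coasters (one piece), 42 mm diameter, 24 mm high, on the other rear side of the step; origin at the centre of its underside. Leave it alone
- green_bottle: loose green bottle, 72 mm diameter, 280 mm high, on the counter to the left; origin at the centre of its underside. Leave it alone
- amber_bottle: loose amber bottle, 72 mm diameter, 270 mm high, on the counter to the left; origin at the centre of its underside. Leave it alone
- wine_glass_a: loose stemmed glass, 70 mm diameter, 154 mm high, on the counter to the right; origin at the centre of its underside. Leave it alone
- wine_glass_b: loose stemmed glass, 70 mm diameter, 154 mm high, on the counter to the right; origin at the centre of its underside. Leave it alone
There are look-alikes about, which are no part of the job. There is more than one size of the slate; the one meant has the size given above. Of the things shaped like the tin, the red one is meant.

How it is judged:
By the outcome, as a careful person would: the job done as asked, in the order asked, and still so for the second after the job is handed in, with the robot touching nothing.
It also fails if it takes over 56 s, if anything falls off the work surface, if the arm or the gripper's body presses on something with over 40 N, if the wrist force passes 120 N, or if a joint passes its speed limit or range.

## Working session

There is one attempt and no reset: what is moved stays moved. The work goes in short steps, Python scripts to look and compute and a tool call to move; the robot and the scene stay as the last step left them, time stands still between calls to the robot, and variables do not carry over. Pictures are saved under pics/ and viewed, at most 10 in all, crops included, and the job is handed in when it is done.

Besides the shell and the picture viewer there is one more tool, called after ">>>" in YAML: its name, and indented under it one key for each argument. apply_moves: Moves the arm, as the interface text tells. Its arguments: {"type":"object","properties":{"targets":{"type":"array","items":{"type":"object","properties":{"dp":{"type":"array","items":{"type":"number"}},"yaw":{"type":"number"}}}},"grip":{"type":"number"},"squeeze":{"type":"number"}},"required":["targets"]}

```bash
mkdir -p pics; cat > h.py <<'E'
import numpy as np, cv2
from plant import get_state, cams, r
def cap(n, save):
    c=cams.capture(n); cv2.imwrite('pics/%s.png'%save, c['image'][:,:,::-1]); np.savez('pics/%s.npz'%save, **c); return c
def load(n): return dict(np.load('pics/%s.npz'%n))
def world(c,u,v,z=None):
    d=np.array([(u-c['cx'])/c['fx'],(v-c['cy'])/c['fy'],1.]); R=c['R'];t=c['t']
    o=-R.T@t; w=R.T@d
    if z is None: return o+w*c['range_z'][int(round(v)),int(round(u))]
    return o+w*(z-o[2])/w[2]
E
python3 - <<'E'
from h import *
cap('top','top0'); cap('side','side0'); s=get_state(); print(s['time_s'],s['tcp_pos'],s['eef_rot'],s['contact_force'])
E
```

```text
0.1 [ 0.20112297 -0.64391378  0.24769002] [ 1.79912844e+02 -7.31193904e-03 -1.62658809e+02] [-0.15961946 -0.01232936 -0.33807471]
```

View pics/top0.png

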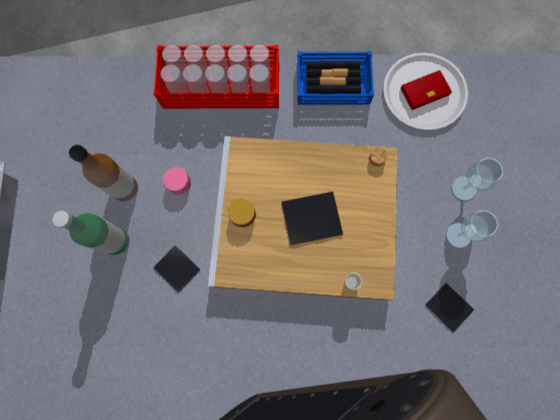

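View pics/side0.png

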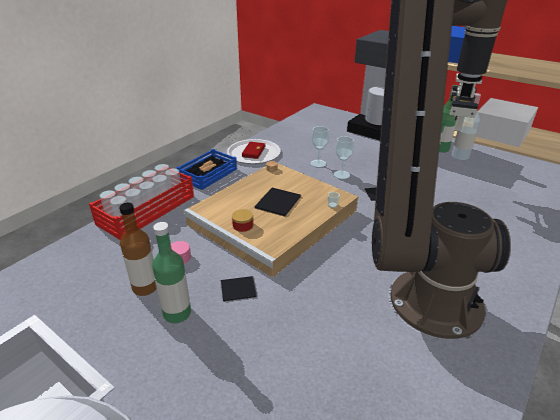

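The top view shows the step with corners near (227,138), (397,147), (393,298), (210,286). The tin's lid is at (241,212), the slate's centre at (312,218), the coasters at (378,157) and the shot glass at (353,282). Next I'll measure these.

```bash
cat >> h.py <<'E'
def cloud(c):
    H,W=c['range_z'].shape; v,u=np.mgrid[:H,:W]; z=c['range_z']
    P=np.stack([(u-c['cx'])/c['fx']*z,(v-c['cy'])/c['fy']*z,z],-1)
    return (P-c['t'])@c['R']
def slate(c,box,z=0.068):
    u0,v0,u1,v1=box; g=c['image'].max(2); m=np.zeros(g.shape,np.uint8); m[v0:v1,u0:u1]=(g[v0:v1,u0:u1]<70)
    cs=max(cv2.findContours(m,0,2)[0],key=cv2.contourArea)
    pts=np.array([world(c,p[0][0],p[0][1],z)[:2] for p in cs],np.float32)
    return cv2.minAreaRect(pts*1000)
def step(c):
    P=cloud(c); m=(abs(P[...,2]-.06)<.006)&(P[...,0]>.25)&(P[...,0]<.95)&(abs(P[...,1])<.5)
    m=cv2.morphologyEx(m.astype(np.uint8),2,np.ones((5,5)))
    k=cv2.connectedComponentsWithStats(m); i=1+np.argmax(k[2][1:,4])
    return P,cv2.minAreaRect((P[k[1]==i][:,:2]*1000).astype(np.float32))
E
python3 - <<'E'
from h import *
c=load('top0'); P,rc=step(c); print('step',rc, cv2.boxPoints(rc).round())
print('slate',slate(c,(270,180,355,255)), cv2.boxPoints(slate(c,(270,180,355,255))).round())
for n,p,z in [('tin',(241.5,212),.1),('coast',(378,156),.084),('glass',(353,282),.1)]: print(n,world(c,*p,z),world(c,*p))
for p in [(228,138),(397,147),(393,298),(210,286),(284,217),(334,194),(341,236),(290,243)]: print(p,world(c,*p,.065).round(3),world(c,*p).round(3))
hsv=cv2.cvtColor(c['image'],cv2.COLOR_RGB2HSV)
m=(P[...,2]>.09)&(P[...,2]<.11)&(np.hypot(P[...,0]-world(c,241,212,.1)[0],P[...,1]-world(c,241,212,.1)[1])<.05)
print('tin top',np.median(P[m],0), P[m].min(0),P[m].max(0))
E
```

```text
step ((574.4078369140625, -46.0062255859375), (441.3837890625, 381.21600341796875), 85.67362976074219) [[ 368. -252.]
 [ 748. -280.]
 [ 781.  160.]
 [ 401.  188.]]
slate ((561.9724731445312, -61.18604278564453), (108.02708435058594, 127.9339828491211), 11.540618896484375) [[ 496.   -9.]
 [ 522. -135.]
 [ 628. -113.]
 [ 602.   12.]]
tin [0.56928197 0.10565263 0.1       ] [0.56917964 0.10560254 0.10044858]
coast [ 0.7137697  -0.22642095  0.084     ] [ 0.71304446 -0.22599678  0.08598488]
glass [ 0.40514276 -0.15196332  0.1       ] [ 0.40744403 -0.15699087  0.06493317]
(228, 138) [0.77  0.148 0.065] [0.773 0.149 0.059]
(397, 147) [ 0.745 -0.279  0.065] [ 0.77  -0.297 -0.   ]
(393, 298) [ 0.37  -0.249  0.065] [ 0.37  -0.25   0.061]
(210, 286) [0.399 0.18  0.065] [0.402 0.191 0.002]
(284, 217) [0.565 0.006 0.065] [0.565 0.006 0.064]
(334, 194) [ 0.622 -0.118  0.065] [ 0.625 -0.118  0.056]
(341, 236) [ 0.517 -0.132  0.065] [ 0.518 -0.132  0.063]
(290, 243) [ 0.501 -0.009  0.065] [ 0.501 -0.009  0.064]
tin top [0.5721174  0.10731756 0.10020168] [0.54170525 0.07626083 0.09016815] [0.60394529 0.13811007 0.10601561]
```

Everything matches the given sizes. The step is at (0.574, -0.046) with yaw -4.3°, and the slate is at (0.562, -0.061) with yaw +11.6°. The tin is at (0.572, 0.107). I'll cradle the tin between part-open fingers and push it along the step's +x.

>>> apply_moves:
  targets:
    - {"dp": [0.316,0.755,0],"yaw": -21.6}
    - {"dp": [0.316,0.755,0],"yaw": -21.6}
    - {"dp": [0.316,0.755,0],"yaw": -21.6}
    - {"dp": [0.316,0.755,0],"yaw": -21.6}
    - {"dp": [0.316,0.755,0],"yaw": -21.6}
    - {"dp": [0.316,0.755,0],"yaw": -21.6}
    - {"dp": [0.316,0.755,0],"yaw": -21.6}
    - {"dp": [0.316,0.755,0],"yaw": -21.6}
    - {"dp": [0.316,0.755,0],"yaw": -21.6}
    - {"dp": [0.316,0.755,0],"yaw": -21.6}
    - {"dp": [0.316,0.755,0],"yaw": -21.6}
    - {"dp": [0.316,0.755,0],"yaw": -21.6}
    - {"dp": [0.316,0.755,0],"yaw": -21.6}
    - {"dp": [0.316,0.755,0],"yaw": -21.6}
    - {"dp": [0.316,0.755,0],"yaw": -21.6}
    - {"dp": [0.316,0.755,0],"yaw": -21.6}
    - {"dp": [0.316,0.755,0],"yaw": -21.6}
    - {"dp": [0.316,0.755,0],"yaw": -21.6}
    - {"dp": [0.316,0.755,0],"yaw": -21.6}
    - {"dp": [0.316,0.755,0],"yaw": -21.6}
  grip: 0.09

```text
time_s: 1.77
tcp_pos: [0.518, 0.1138, 0.2482]
eef_rot: [180.0, -0.0, 175.8]
contact_force: [0.7, -0.6, -0.1]
gripper_width: 0.04
gripper_force: 0.0
```

>>> apply_moves:
  targets:
    - {"dp": [0,0,0],"yaw": 0}
    - {"dp": [0,0,0],"yaw": 0}
    - {"dp": [0,0,0],"yaw": 0}
    - {"dp": [0,0,0],"yaw": 0}

```text
time_s: 2.1
tcp_pos: [0.5167, 0.1099, 0.2485]
eef_rot: [-180.0, -0.0, 175.7]
contact_force: [-0.4, 0.3, -0.1]
gripper_width: 0.0398
gripper_force: 0.0
```

>>> apply_moves:
  targets:
    - {"dp": [0,0,-0.03]}
    - {"dp": [0,0,-0.06]}
    - {"dp": [0,0,-0.09]}
    - {"dp": [0,0,-0.12]}
    - {"dp": [0,0,-0.14]}
    - {"dp": [0,0,-0.15]}
    - {"dp": [0,0,-0.157]}
    - {"dp": [0,0,-0.161]}
    - {"dp": [0,0,-0.161]}
    - {"dp": [0,0,-0.161]}
    - {"dp": [0,0,-0.161]}

```text
$.targets[0]: bad value
```

```bash
python3 - <<'E'
from h import *
cap('side','side1'); s=get_state(); print(s['tcp_pos'],s['contact_force'])
i=cv2.imread('pics/side1.png')[150:290,150:370]; cv2.imwrite('pics/side1c.png',cv2.resize(i,None,fx=3,fy=3))
E
```

```text
[0.5168495  0.10973125 0.24865473] [-0.14778325 -0.22889803 -0.16488475]
```

View pics/side1c.png

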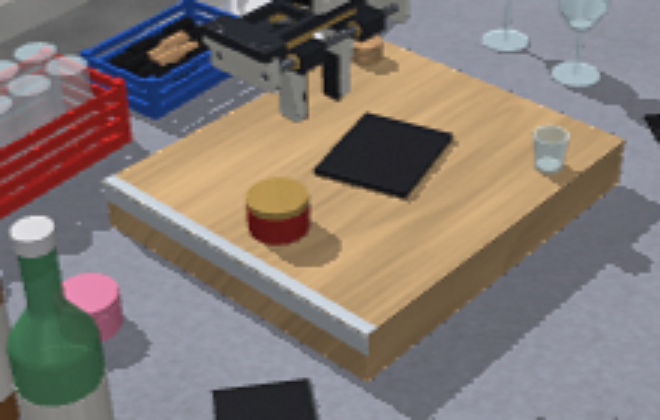

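The yaw field is required, so the descent was refused. The crop shows the gripper still high, with the tin at crop (278,210) and the slate at (385,155), both untouched.

>>> apply_moves:
  targets:
    - {"dp": [0,0,-0.03],"yaw": 0}
    - {"dp": [0,0,-0.06],"yaw": 0}
    - {"dp": [0,0,-0.09],"yaw": 0}
    - {"dp": [0,0,-0.12],"yaw": 0}
    - {"dp": [0,0,-0.14],"yaw": 0}
    - {"dp": [0,0,-0.15],"yaw": 0}
    - {"dp": [0,0,-0.157],"yaw": 0}
    - {"dp": [0,0,-0.161],"yaw": 0}
    - {"dp": [0,0,-0.161],"yaw": 0}
    - {"dp": [0,0,-0.161],"yaw": 0}
    - {"dp": [0,0,-0.161],"yaw": 0}

```text
time_s: 3.07
tcp_pos: [0.518, 0.111, 0.0888]
eef_rot: [179.9, 0.1, 175.8]
contact_force: [-0.0, -0.0, 0.5]
gripper_width: 0.0401
gripper_force: 0.0
```

>>> apply_moves:
  targets:
    - {"dp": [0.006,-0.0005,-0.002],"yaw": 0}
    - {"dp": [0.012,-0.001,-0.002],"yaw": 0}
    - {"dp": [0.018,-0.0014,-0.002],"yaw": 0}
    - {"dp": [0.024,-0.0018,-0.002],"yaw": 0}
    - {"dp": [0.03,-0.0022,-0.002],"yaw": 0}
    - {"dp": [0.036,-0.0027,-0.002],"yaw": 0}
    - {"dp": [0.042,-0.0032,-0.002],"yaw": 0}
    - {"dp": [0.048,-0.0036,-0.002],"yaw": 0}
    - {"dp": [0.054,-0.004,-0.002],"yaw": 0}
    - {"dp": [0.06,-0.0045,-0.002],"yaw": 0}
    - {"dp": [0.066,-0.005,-0.002],"yaw": 0}
    - {"dp": [0.072,-0.0054,-0.002],"yaw": 0}
    - {"dp": [0.078,-0.0058,-0.002],"yaw": 0}
    - {"dp": [0.084,-0.0063,-0.002],"yaw": 0}
    - {"dp": [0.09,-0.0068,-0.002],"yaw": 0}

```text
time_s: 4.32
tcp_pos: [0.6079, 0.1039, 0.0855]
eef_rot: [180.0, 0.0, 175.8]
contact_force: [-2.6, 0.2, 2.1]
gripper_width: 0.0403
gripper_force: 1.5
```

>>> apply_moves:
  targets:
    - {"dp": [0.006,-0.0005,0],"yaw": 0}
    - {"dp": [0.012,-0.001,0],"yaw": 0}
    - {"dp": [0.018,-0.0014,0],"yaw": 0}
    - {"dp": [0.024,-0.0018,0],"yaw": 0}
    - {"dp": [0.03,-0.0022,0],"yaw": 0}
    - {"dp": [0.036,-0.0027,0],"yaw": 0}
    - {"dp": [0.042,-0.0032,0],"yaw": 0}
    - {"dp": [0.048,-0.0036,0],"yaw": 0}
    - {"dp": [0.054,-0.004,0],"yaw": 0}
    - {"dp": [0.06,-0.0045,0],"yaw": 0}
    - {"dp": [0.065,-0.005,0],"yaw": 0}
    - {"dp": [0.068,-0.0051,0],"yaw": 0}
    - {"dp": [0.07,-0.0053,0],"yaw": 0}
    - {"dp": [0.072,-0.0054,0],"yaw": 0}
    - {"dp": [0.073,-0.0055,0],"yaw": 0}
    - {"dp": [0.073,-0.0055,0],"yaw": 0}
    - {"dp": [0.073,-0.0055,0],"yaw": 0}
    - {"dp": [0.073,-0.0055,0],"yaw": 0}

```text
time_s: 5.82
tcp_pos: [0.6804, 0.0984, 0.0856]
eef_rot: [180.0, 0.0, 175.8]
contact_force: [0.0, 0.1, 1.3]
gripper_width: 0.0398
gripper_force: 0.6
```

```bash
python3 - <<'E'
from h import *
cap('side','side2'); c=cap('top','top2');s=get_state(); print(s['tcp_pos'],s['contact_force'])
i=cv2.imread('pics/side2.png')[130:290,150:370]; cv2.imwrite('pics/side2c.png',cv2.resize(i,None,fx=3,fy=3))
print('slate',slate(c,(270,180,355,255)))
E
```

```text
[0.68035671 0.09844656 0.08559746] [-0.81111434 -0.50556616  0.10580417]
slate ((562.0380249023438, -61.433433532714844), (107.6112060546875, 127.64942932128906), 11.28959846496582)
```

View pics/side2c.png

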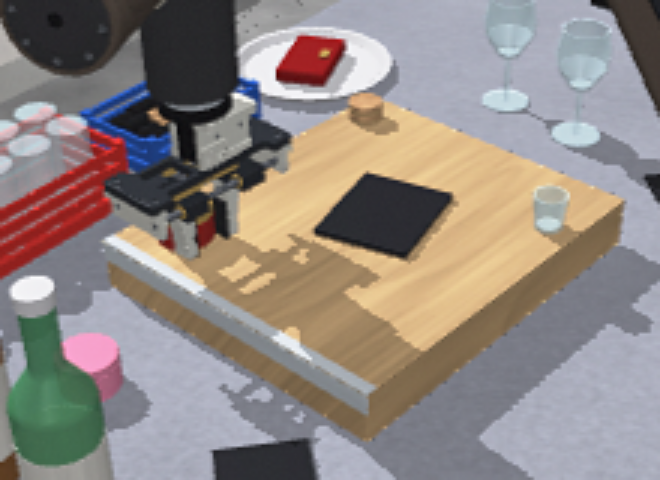

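The tin stands upright in the cradle at crop (190,225), and the slate hasn't moved. I'll back off, lift, and go behind the slate.

>>> apply_moves:
  targets:
    - {"dp": [-0.01,0.001,0],"yaw": 0}
    - {"dp": [-0.025,0.002,0],"yaw": 0}
    - {"dp": [-0.03,0.002,0.02],"yaw": 0}
    - {"dp": [-0.03,0.002,0.06],"yaw": 0}
    - {"dp": [-0.03,0.002,0.1],"yaw": 0}
    - {"dp": [-0.101,-0.2445,0.1],"yaw": 105.9}
    - {"dp": [-0.101,-0.2445,0.1],"yaw": 105.9}
    - {"dp": [-0.101,-0.2445,0.1],"yaw": 105.9}
    - {"dp": [-0.101,-0.2445,0.1],"yaw": 105.9}
    - {"dp": [-0.101,-0.2445,0.1],"yaw": 105.9}
    - {"dp": [-0.101,-0.2445,0.1],"yaw": 105.9}
    - {"dp": [-0.101,-0.2445,0.1],"yaw": 105.9}
    - {"dp": [-0.101,-0.2445,0.1],"yaw": 105.9}
    - {"dp": [-0.101,-0.2445,0.1],"yaw": 105.9}
    - {"dp": [-0.101,-0.2445,0.1],"yaw": 105.9}
    - {"dp": [-0.101,-0.2445,0.1],"yaw": 105.9}
    - {"dp": [-0.101,-0.2445,0.1],"yaw": 105.9}
    - {"dp": [-0.101,-0.2445,0.1],"yaw": 105.9}
    - {"dp": [-0.101,-0.2445,0.1],"yaw": 105.9}
    - {"dp": [-0.101,-0.2445,0.1],"yaw": 105.9}

```text
time_s: 7.58
tcp_pos: [0.5789, -0.1458, 0.1856]
eef_rot: [-180.0, 0.0, -78.0]
contact_force: [0.2, -0.1, -1.3]
gripper_width: 0.0398
gripper_force: 0.0
```

>>> apply_moves:
  targets:
    - {"dp": [0,0,0],"yaw": 0}
    - {"dp": [0,0,0],"yaw": 0}
    - {"dp": [0,0,0],"yaw": 0}
    - {"dp": [0,0,0],"yaw": 0}
    - {"dp": [0,0,0],"yaw": 0}
  grip: -0.27

```text
time_s: 8.0
tcp_pos: [0.5792, -0.146, 0.1856]
eef_rot: [-180.0, 0.0, -78.4]
contact_force: [0.5, -0.7, 0.3]
gripper_width: 0.0554
gripper_force: 0.0
```

```bash
python3 - <<'E'
from h import *
s=get_state(); print(s['tcp_pos'],s['eef_rot'],s['gripper_width']); c=cap('top','top3')
P=cloud(c); m=(P[...,2]>.09)&(P[...,2]<.108)&(P[...,1]>.03)&(P[...,1]<.15)&(P[...,0]>.6)&(P[...,0]<.8)
print('tin',np.median(P[m],0),P[m].min(0),P[m].max(0)); print(slate(c,(270,180,355,255)))
E
```

```text
[ 0.57921097 -0.14600913  0.18555986] [-1.79995159e+02  1.74596267e-03 -7.84459303e+01] 0.05540930489131274
  return _methods._mean(a, axis=axis, dtype=dtype,
  ret = um.true_divide(
Traceback (most recent call last):
ValueError: zero-size array to reduction operation minimum which has no identity
```

View pics/top3.png

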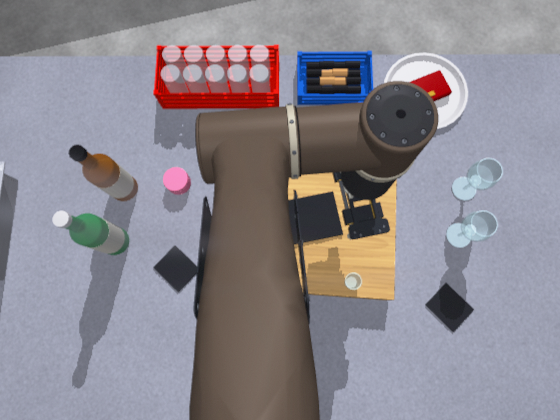

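The arm hides the tin in the top view. The gripper is aligned behind the slate at about (365,215). Descend.

>>> apply_moves:
  targets:
    - {"dp": [0,0,-0.03],"yaw": 0}
    - {"dp": [0,0,-0.06],"yaw": 0}
    - {"dp": [0,0,-0.08],"yaw": 0}
    - {"dp": [0,0,-0.092],"yaw": 0}
    - {"dp": [0,0,-0.099],"yaw": 0}
    - {"dp": [0,0,-0.101],"yaw": 0}
    - {"dp": [0,0,-0.101],"yaw": 0}
    - {"dp": [0,0,-0.101],"yaw": 0}
    - {"dp": [0,0,-0.101],"yaw": 0}

```text
time_s: 8.8
tcp_pos: [0.58, -0.1461, 0.0857]
eef_rot: [-179.9, -0.0, -78.3]
contact_force: [0.1, 0.6, 0.3]
gripper_width: 0.0554
gripper_force: 0.0
```

```bash
python3 - <<'E'
from h import *
s=get_state(); print(s['tcp_pos'],s['eef_rot'],s['contact_force']); cap('side','side4'); 
i=cv2.imread('pics/side4.png')[130:290,150:370]; cv2.imwrite('pics/side4c.png',cv2.resize(i,None,fx=3,fy=3))
E
```

```text
[ 0.5800046  -0.14606543  0.0856947 ] [-1.79895087e+02 -2.40114509e-02 -7.83469324e+01] [0.10366018 0.62547365 0.32450565]
```

View pics/side4c.png

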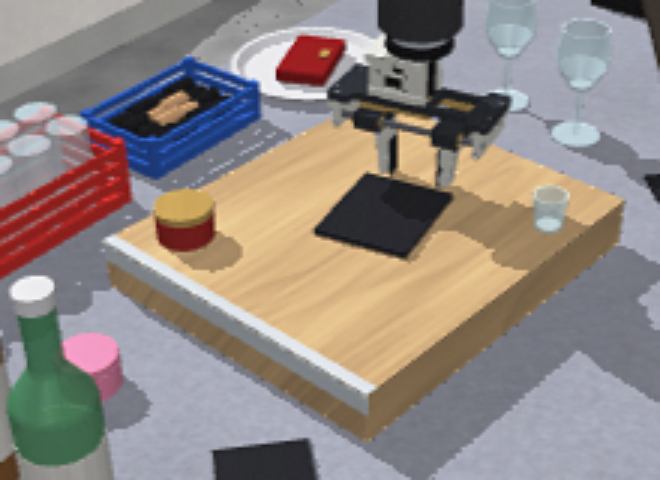

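The tin is standing clear at crop (185,220), and the fingers are just behind the slate's rear side at (385,165) and (445,175). Next I'll work out an arc that squares the slate while it is pushed.

```bash
cat > plan.py <<'E'
import numpy as np
O=np.array([574.4,-46.]);a=np.radians(-4.3);ex=np.array([np.cos(a),np.sin(a)]);ey=np.array([-np.sin(a),np.cos(a)])
w=lambda p:O+p[0]*ex+p[1]*ey
th0=np.radians(15.8);c=np.array([-11.2,-15.9]);th=th0
h=lambda t:np.array([-np.sin(t),np.cos(t)])
T=[];s=-12.
T0=w(c+(-12-74.5)*h(th0))
while True:
    s+=5.5
    if s<=3: c2=c+s*h(th0); 
    else:
        th=max(0,th-th0*5.5/135); c2=c2+5.5*h(th)
    T.append((*(w(c2-74.5*h(th))-T0).round(1),round(np.degrees(th-th0),1),c2.round(1)))
    if c2[1]>=181: break
for i,t in enumerate(T): print(i,t)
print(T0)
E
python3 plan.py
```

```text
0 (np.float64(-1.1), np.float64(5.4), np.float64(0.0), array([ -9.4, -22.2]))
1 (np.float64(-2.2), np.float64(10.8), np.float64(0.0), array([-10.9, -16.9]))
2 (np.float64(-4.1), np.float64(16.0), np.float64(-0.6), array([-12.4, -11.6]))
3 (np.float64(-5.8), np.float64(21.3), np.float64(-1.3), array([-13.7,  -6.2]))
4 (np.float64(-7.6), np.float64(26.6), np.float64(-1.9), array([-15.1,  -0.9]))
5 (np.float64(-9.3), np.float64(31.9), np.float64(-2.6), array([-16.3,   4.5]))
6 (np.float64(-10.9), np.float64(37.2), np.float64(-3.2), array([-17.5,   9.8]))
7 (np.float64(-12.4), np.float64(42.5), np.float64(-3.9), array([-18.7,  15.2]))
8 (np.float64(-13.9), np.float64(47.9), np.float64(-4.5), array([-19.7,  20.6]))
9 (np.float64(-15.4), np.float64(53.2), np.float64(-5.1), array([-20.7,  26. ]))
10 (np.float64(-16.8), np.float64(58.6), np.float64(-5.8), array([-21.7,  31.4]))
11 (np.float64(-18.1), np.float64(64.0), np.float64(-6.4), array([-22.6,  36.9]))
12 (np.float64(-19.3), np.float64(69.4), np.float64(-7.1), array([-23.4,  42.3]))
13 (np.float64(-20.5), np.float64(74.9), np.float64(-
[... 1451 characters left out ...]
1 (np.float64(-28.1), np.float64(173.8), np.float64(-15.8), array([-28.7, 146.5]))
32 (np.float64(-27.7), np.float64(179.2), np.float64(-15.8), array([-28.7, 152. ]))
33 (np.float64(-27.3), np.float64(184.7), np.float64(-15.8), array([-28.7, 157.5]))
34 (np.float64(-26.8), np.float64(190.2), np.float64(-15.8), array([-28.7, 163. ]))
35 (np.float64(-26.4), np.float64(195.7), np.float64(-15.8), array([-28.7, 168.5]))
36 (np.float64(-26.0), np.float64(201.2), np.float64(-15.8), array([-28.7, 174. ]))
37 (np.float64(-25.6), np.float64(206.7), np.float64(-15.8), array([-28.7, 179.5]))
38 (np.float64(-25.2), np.float64(212.2), np.float64(-15.8), array([-28.7, 185. ]))
[ 579.28469108 -145.77896883]
```

>>> apply_moves:
  targets:
    - {"dp": [-0.001,0.005,-0.0005],"yaw": 0}
    - {"dp": [-0.002,0.011,-0.0005],"yaw": 0}
    - {"dp": [-0.004,0.016,-0.0005],"yaw": -0.6}
    - {"dp": [-0.006,0.021,-0.0005],"yaw": -1.3}
    - {"dp": [-0.0076,0.0266,-0.0005],"yaw": -1.9}
    - {"dp": [-0.0093,0.0319,-0.0005],"yaw": -2.6}
    - {"dp": [-0.011,0.0372,-0.0005],"yaw": -3.2}
    - {"dp": [-0.0124,0.0425,-0.0005],"yaw": -3.9}
    - {"dp": [-0.014,0.048,-0.0005],"yaw": -4.5}
    - {"dp": [-0.0154,0.0532,-0.0005],"yaw": -5.1}
    - {"dp": [-0.0168,0.0586,-0.0005],"yaw": -5.8}
    - {"dp": [-0.018,0.064,-0.0005],"yaw": -6.4}
    - {"dp": [-0.0193,0.0694,-0.0005],"yaw": -7.1}
    - {"dp": [-0.0205,0.075,-0.0005],"yaw": -7.7}
    - {"dp": [-0.0217,0.0803,-0.0005],"yaw": -8.4}
    - {"dp": [-0.0227,0.0858,-0.0005],"yaw": -9.0}

```text
time_s: 10.18
tcp_pos: [0.5563, -0.0598, 0.084]
eef_rot: [180.0, -0.0, -87.4]
contact_force: [0.6, -5.0, 3.3]
gripper_width: 0.0555
gripper_force: 2.1
```

```bash
python3 - <<'E'
from h import *
s=get_state(); print(s['tcp_pos'],s['eef_rot'],s['contact_force'],s['gripper_width']); cap('side','side5')
i=cv2.imread('pics/side5.png')[130:290,150:370]; cv2.imwrite('pics/side5c.png',cv2.resize(i,None,fx=3,fy=3))
E
```

```text
[ 0.55629442 -0.05976587  0.08401824] [ 1.79984367e+02 -2.10344333e-03 -8.74216662e+01] [ 0.63751609 -5.02961101  3.30943676] 0.05547807364246559
```

View pics/side5c.png

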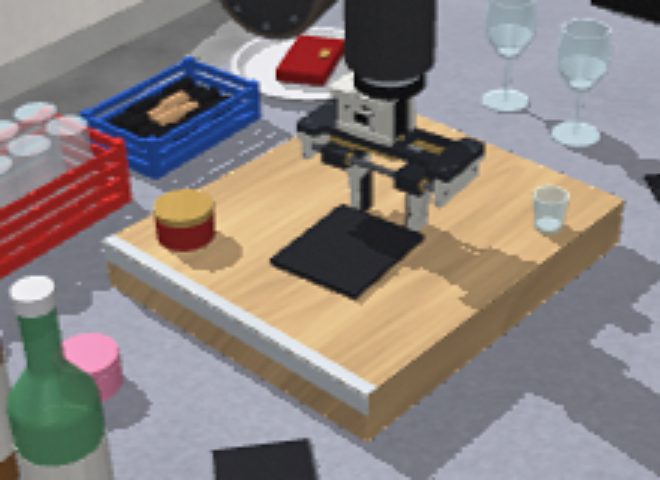

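The slate is following at crop (350,250), square to the fingers and clear of the tin. Continuing the arc.

>>> apply_moves:
  targets:
    - {"dp": [-0.001,0.0054,0.001],"yaw": -0.7}
    - {"dp": [-0.002,0.011,0.001],"yaw": -1.3}
    - {"dp": [-0.003,0.0164,0.001],"yaw": -1.9}
    - {"dp": [-0.0037,0.022,0.001],"yaw": -2.6}
    - {"dp": [-0.0045,0.0274,0.001],"yaw": -3.2}
    - {"dp": [-0.0052,0.033,0.001],"yaw": -3.9}
    - {"dp": [-0.0058,0.0384,0.001],"yaw": -4.5}
    - {"dp": [-0.0064,0.044,0.001],"yaw": -5.2}
    - {"dp": [-0.007,0.0495,0.001],"yaw": -5.8}
    - {"dp": [-0.0074,0.055,0.001],"yaw": -6.4}
    - {"dp": [-0.0074,0.0605,0.001],"yaw": -6.8}
    - {"dp": [-0.007,0.066,0.001],"yaw": -6.8}
    - {"dp": [-0.0066,0.0715,0.001],"yaw": -6.8}
    - {"dp": [-0.0062,0.077,0.001],"yaw": -6.8}
    - {"dp": [-0.0058,0.0825,0.001],"yaw": -6.8}
    - {"dp": [-0.0054,0.088,0.001],"yaw": -6.8}
    - {"dp": [-0.005,0.092,0.001],"yaw": -6.8}
    - {"dp": [-0.0049,0.094,0.001],"yaw": -6.8}
    - {"dp": [-0.0048,0.095,0.001],"yaw": -6.8}
    - {"dp": [-0.0048,0.095,0.001],"yaw": -6.8}

```text
time_s: 11.9
tcp_pos: [0.5518, 0.035, 0.0851]
eef_rot: [-180.0, 0.0, -94.1]
contact_force: [0.6, -0.0, -0.2]
gripper_width: 0.0557
gripper_force: 0.0
```

```bash
python3 - <<'E'
from h import *
s=get_state(); print(s['tcp_pos'],s['eef_rot'],s['contact_force'],s['gripper_width']); cap('side','side6');c=cap('top','top6')
i=cv2.imread('pics/side6.png')[130:290,150:370]; cv2.imwrite('pics/side6c.png',cv2.resize(i,(480,350)))
j=cv2.resize(cv2.imread('pics/top6.png')[120:310,190:410],(405,350))
cv2.imwrite('pics/both6.png',np.hstack([cv2.resize(i,(390,350)),j]))
E
```

```text
[0.55183253 0.0350118  0.08507898] [-1.79991446e+02  9.11098117e-03 -9.41356782e+01] [ 0.57020912 -0.02842707 -0.2187014 ] 0.055653453714261676
```

View pics/both6.png

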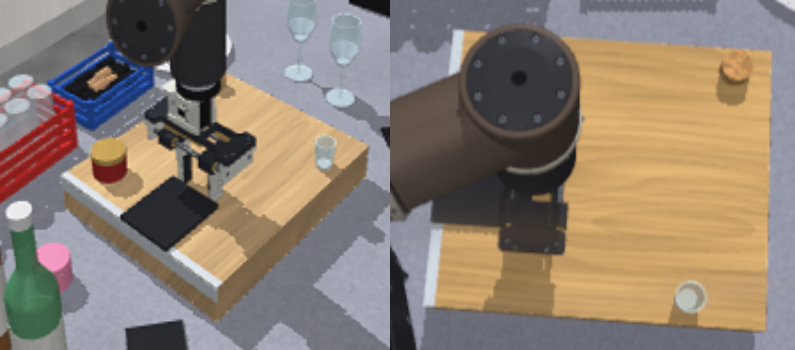

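The slate's front is at the trim (left image, 125-205, 215-240) and the tin is clear. I'll push on to just short of the target, then retreat and measure.

>>> apply_moves:
  targets:
    - {"dp": [0.0003,0.004,0],"yaw": 0}
    - {"dp": [0.0006,0.008,0],"yaw": 0}
    - {"dp": [0.0009,0.012,0],"yaw": 0}
    - {"dp": [0.0012,0.016,0],"yaw": 0}
    - {"dp": [0.0015,0.02,0],"yaw": 0}
    - {"dp": [0.0018,0.024,0],"yaw": 0}
    - {"dp": [0.0021,0.028,0],"yaw": 0}
    - {"dp": [0.0024,0.032,0],"yaw": 0}
    - {"dp": [0.0027,0.035,0],"yaw": 0}
    - {"dp": [0.0029,0.037,0],"yaw": 0}
    - {"dp": [0.003,0.038,0],"yaw": 0}
    - {"dp": [0.003,0.038,0],"yaw": 0}
    - {"dp": [0.003,0.038,0],"yaw": 0}
    - {"dp": [0.001,0.018,0],"yaw": 0}
    - {"dp": [0,-0.01,0],"yaw": 0}
    - {"dp": [0,-0.02,0.03],"yaw": 0}
    - {"dp": [0,-0.02,0.06],"yaw": 0}
    - {"dp": [0,-0.02,0.1],"yaw": 0}

```text
time_s: 13.5
tcp_pos: [0.5504, 0.0138, 0.1842]
eef_rot: [179.8, -0.0, -94.3]
contact_force: [0.9, 0.6, 0.0]
gripper_width: 0.0555
gripper_force: 0.0
```

>>> apply_moves:
  targets:
    - {"dp": [0,-0.04,0.02],"yaw": 0}
    - {"dp": [0,-0.08,0.02],"yaw": 0}
    - {"dp": [0,-0.12,0.02],"yaw": 0}
    - {"dp": [0,-0.16,0.02],"yaw": 0}
    - {"dp": [0,-0.2,0.02],"yaw": 0}
    - {"dp": [0,-0.24,0.02],"yaw": 0}
    - {"dp": [0,-0.28,0.02],"yaw": 0}
    - {"dp": [0,-0.32,0.02],"yaw": 0}
    - {"dp": [0,-0.36,0.02],"yaw": 0}
    - {"dp": [0,-0.36,0.02],"yaw": 0}
    - {"dp": [0,-0.36,0.02],"yaw": 0}

```text
time_s: 14.42
tcp_pos: [0.5512, -0.3474, 0.2041]
eef_rot: [180.0, 0.0, -94.4]
contact_force: [-0.8, 0.1, -0.5]
gripper_width: 0.0553
gripper_force: 0.0
```

```bash
python3 - <<'E'
from h import *
s=get_state(); print(s['time_s'],s['tcp_pos'])
c=cap('top','top7')
j=cv2.resize(cv2.imread('pics/top7.png')[110:310,170:410],(720,600)); cv2.imwrite('pics/top7c.png',j)
print(step(c)[1]); rc=slate(c,(190,180,300,260)); print(rc,cv2.boxPoints(rc).round())
E
```

```text
14.4167 [ 0.55123611 -0.34740945  0.20406406]
((578.6328735351562, 6.50067138671875), (336.27880859375, 381.787841796875), 85.61920166015625)
((565.1510009765625, 148.0057373046875), (127.7654037475586, 97.04485321044922), 85.9153060913086) [[512.  88.]
 [609.  81.]
 [618. 208.]
 [521. 215.]]
```

View pics/top7c.png

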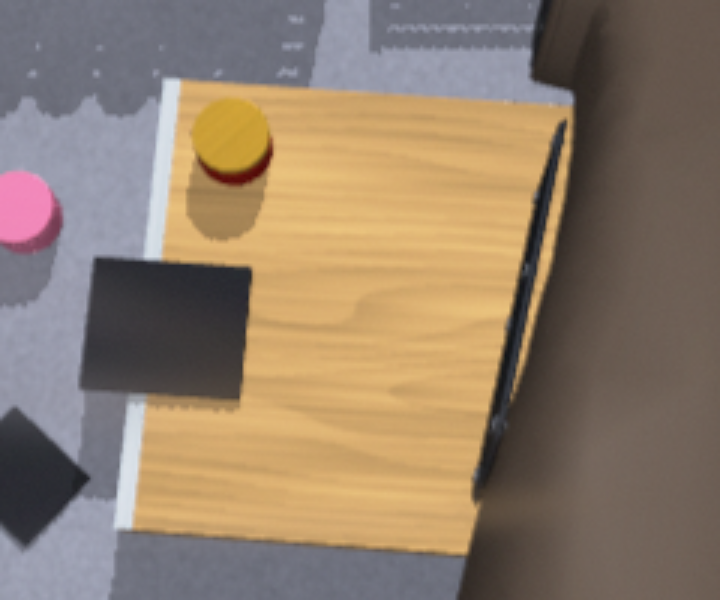

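The crop shows the slate square over the trim, with its front from (94,258) to (80,388) against an edge at about x=137. That makes the overhang roughly 37-41 mm. The tin is standing on the step at (232,140), well clear. The robot is touching nothing, so I'm handing in.

```bash
python3 -c "
from plant import r
print(r.close_job())"
```

```text
the job is handed in; nothing more can be done
None
```

The red tin stands aside on the step, and the slate overhangs the metal-trimmed edge squarely by about 37–41 mm by the last camera check; the job was handed in at about 14.5 s.

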